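Lock the curing chamber and hold its run button half-way

TASK

First turn the curing chamber's lock ring by its upright pin until the ring's black pointer stands at the green mark. Then press the palm button on the yellow hold-to-run box about 11 mm down, so that the green band of its stem is at the sleeve's rim, never further down into the red than 17 mm, and keep holding it there: the program finishes while the robot is still holding the button at green. Leave the button alone until the ring is locked, and do not disturb the other things on the bench.

Things in the scene. Friction and masses are not known exactly. Their poses are not given: they have to be found in the camera images.
- chamber: fixed curing chamber: white round base 210 mm across and 58 mm high with a blue stripe, a fixed amber cover in its middle (108 mm across, top with a small black stud 118 mm above the table), and the aluminium lock ring round the cover. Origin under its centre on the table; z up. It stands left or right of the middle, swapping sides with the yellow box
- ring_axis (a point): centre of the lock ring, 75 mm above the table, on the vertical axis it turns about
- lock_ring (a joint): turn of the captive aluminium lock ring (160 mm across, top face 75 mm above the table), rad, about the vertical axis; grows anticlockwise seen from above. 0 = unlocked stop, 1.2 = locked (black pointer bar on the ring's top face beside the green mark on the base), 1.5 = end stop. It starts between 0 and 0.4; friction (about 1.5 N at the pin) keeps it where it is left
- ring_pin (a point): the ring's handle: an upright black round pin, 14 mm in diameter, standing on a lug of the ring on the robot's side, 86 mm from the ring axis; it rises from the lug's top at 74 mm to 121 mm above the table. The point is on the pin's centre line, 103 mm above the table, and travels with the ring
- ring_pointer (a point): tip of the black pointer bar on the ring's top face, diametrically opposite the pin, 82 mm from the ring axis
- lock_mark (a point): centre of the green mark (12 mm wide) on the chamber base's top face just outside the ring, 92 mm from the ring axis; a thin red mark elsewhere shows the unlocked stop
- control_box: fixed yellow hold-to-run box, 130 x 110 mm, 60 mm high, with a black sleeve (48 mm across) on top whose rim is 80 mm above the table, and the palm button in it. Origin under its centre; z up
- sleeve_rim (a point): centre of the sleeve's upper rim, 80 mm above the table, on the button's axis
- hold_button (a joint): how far the palm button is pressed straight down, m: 0 = released, 0.011 = middle of the green band at the rim, 0.020 = bottomed. The spring pushes it back up: about 3.5 N to start, 9 N at 0.011, 13.5 N at the bottom (500 N/m). Stem bands at the rim: white 0 to 0.008, green 0.008 to 0.014, red beyond
- button_top (a point): centre of the flat top of the black round button head (48 mm across, 14 mm thick), 120 mm above the table when released; goes down with the button. Below the head the stem shows a white, a green and (next to the head) a red band
- tape_measure_mid (a point): orange and black pocket tape measure, 66 x 42 x 58 mm, standing between the two units; bystander; point at its centre, 29 mm up
- tape_roll_mid (a point): roll of pale masking tape lying flat, 100 mm across, 25 mm high, at the left side; bystander; point at its centre, 12 mm up
- screwdriver: screwdriver with yellow handle, 200 mm long, lying in the gap between the two units, handle towards the robot; bystander; origin under its middle
- glue_bottle: white glue bottle with orange cap, 56 mm across, 150 mm tall, at the back; bystander; origin under its centre
- pen_pot: empty blue plastic pot, 74 mm across, 90 mm tall, at the right side; bystander; origin under its centre

How it is judged:
By the outcome, as a careful person would: the job done as asked, in the order asked, and still so for the second after the job is handed in, while the arm keeps its last pose, push and grip.
It also fails if it takes over 51 s, if anything falls off the work surface, if the arm or the gripper's body presses on something with over 40 N, if the wrist force passes 120 N, or if a joint passes its speed limit or range.

ROBOT

A 6-joint arm with a two-finger parallel gripper is mounted at the origin on the work surface. World frame = base frame: x ahead of the robot, y to its left, z up, the work surface at z = 0. Lengths are in m, angles in rad, forces in N, time in s.
With the tool pointing down it reaches from about 0.3 to 0.875 m from the base axis. Payload 6.4 kg.
Tool frame: the origin (TCP) lies between the finger pads; the fingertips stand 19 mm ahead of it and the grasp point (between the pads) is the TCP; z points along the fingers, y is the direction in which the jaws open and shut (so a half turn about z gives the same grasp; the last joint's range is limited). The gripper opens to 85 mm and grips with 20 to 120 N. Pads are 22 mm wide; open, the fingers measure 114 mm over their backs; the gripper's body (76 mm by 85 mm) begins 54 mm behind the grasp point. The pads swing forward as they close: fully open they stand 13 mm farther back than shut.
Start: joints at [-1.371, 0.181, 1.607, -0, 1.354, -0.206], TCP at [0.227, -0.528, 0.25] pointing down, gripper open.
Joint ranges: [-2.99, 2.99], [-0.89, 2.07], [0.3, 2.58], [-1.14, 4.28], [0, 2.63], [-3.12, 3.12]. Speed limits (rad/s): [2.57, 2.57, 3.01, 3.14, 3.14, 3.14].

INTERFACE

Orientations are given as a unit quaternion [w, x, y, z].
In Python, from bench import * gives the robot as it stands.
- The arm moves only by the tool apply_moves, never from a script. Its argument "moves" is a list that holds one entry, the list of rows, each a list of 7 numbers: the shift along the tool's x, y, z in cm, then the turn, a rotation vector about the tool's x, y, z in rad, then the opening, from 0 (shut) to 1 (fully open). A call has 1 to 8 rows; each row is the pose to reach, as a shift and turn from the pose commanded when the call began, along the tool's axes at that moment; what a row does not reach only later rows make up. A row lasts 1/10 s, in which the tool goes at most 50 mm and 8.59 degrees, less where a joint would pass 70% of its speed; a pose out of reach is approached as far as the arm can. A call with a gripper value outside its range is refused whole. The fingers move at their own pace and stop on an object; the grip force is fixed at half the most. Time passes only in rows, so rows that repeat a pose let the fingers close. It gives the time, the measured TCP pose, the force and the opening at its end, in the units of the state.
- get_obs(): the state, without advancing time (a new reading comes with each control period).
- camera(name): name is "side" or "top" or "wrist"; returns the picture (420x560x3 uint8, red, green, blue); there is no depth.
- get_calibration(name): a dict with "vertical_fov" (degrees; the focal length in pixels is half the picture's height over the tangent of half this angle, whatever the lens; pixels are square), "cx", "cy" (the principal point, pixels), "k1" (the pictures are not rectified: a ray, as slopes to the right and down, at radius r is drawn at 1 + k1 r^2 times it, then the intrinsics apply), "R" (3x3) and "t" (3): a world point X has camera coordinates R X + t. Camera axes: x right, y down, z forward; pixel columns grow to the right and rows downward; lengths in m; the calibration is good to about 2 mm. A picture is of the moment at which its call begins: read the wrist's pose just before it. get_calibration takes no time and is no camera call; for the wrist camera it gives the pose at the moment of the call.
- hand_in(): hands the job in, once; it reports no verdict.
The state is a dict: "time_s": time; "q": joint angles; "dq": joint speeds; "joint_efforts": joint torques, N m; "eef_pos": TCP position; "eef_rot": TCP orientation; "wrist_force": force on the tool from outside, world axes, zero at the start; "torque": the same for the moment, N m; "opening": opening from 0.0 (shut) to 1.0 (fully open).
Only numpy, scipy, OpenCV 4.12 (cv2) and the standard library are available. Lean on these libraries where they do the work, as an engineer would, in place of code of your own. Each camera call takes 0.05 s, during which the arm holds its last target. There are 200 camera calls.

## Working session

There is one attempt and no reset: what is moved stays moved. The work goes in short steps, Python scripts to look and compute and a tool call to move; the robot and the scene stay as the last step left them, time stands still between calls to the robot, and variables do not carry over. Pictures are saved under pics/ and viewed, about 8 in all and at most 12, crops included, and the job is handed in when it is done.

Besides the shell and the picture viewer there is one more tool, called after "Request:" in YAML: its name, and indented under it one key for each argument. apply_moves: Moves the arm, as the interface text tells. Its arguments: {"type":"object","properties":{"moves":{"type":"array","items":{"type":"array","items":{"type":"array","items":{"type":"number"}}}}},"required":["moves"]}

```bash
mkdir -p pics; cat > h.py <<'E'
from bench import *
import numpy as np, cv2
def ray(name,uv,cal=None,h=420):
    c=cal or get_calibration(name); f=h/2/np.tan(np.radians(c["vertical_fov"])/2)
    K=np.array([[f,0,c["cx"]],[0,f,c["cy"]],[0,0,1]])
    p=cv2.undistortPoints(np.array([[uv]],float),K,np.array([c["k1"],0,0,0,0.]),None)[0,0]
    # cv2 k1 forward model matches: drawn=(1+k1 r^2)*ray
    R=np.array(c["R"]);t=np.array(c["t"]); return -R.T@t, R.T@np.array([p[0],p[1],1])
def onz(name,uv,z,cal=None):
    o,d=ray(name,uv,cal); return o+d*(z-o[2])/d[2]
def proj(name,X):
    c=get_calibration(name); f=210/np.tan(np.radians(c["vertical_fov"])/2)
    p=np.array(c["R"])@np.array(X)+np.array(c["t"]); s=p[:2]/p[2]; s=s*(1+c["k1"]*(s@s)); return s*f+[c["cx"],c["cy"]]
def save(im,n): cv2.imwrite("pics/"+n,cv2.cvtColor(im,cv2.COLOR_RGB2BGR))
E
python3 - <<'E'
from h import *
for n in("top","side"): 
    c=get_calibration(n);print(n,c["k1"],c["vertical_fov"],-np.array(c["R"]).T@np.array(c["t"]));im=camera(n);save(im,n+"0.png");np.save(n+"0.npy",im)
E
```

```text
top -0.030073521965370026 54.60546368900117 [4.23245053e-01 8.45616880e-04 1.35376712e+00]
side -0.12922855620233828 45.78426189902197 [ 0.43881189 -1.21711316  1.06411685]
```

View pics/top0.png

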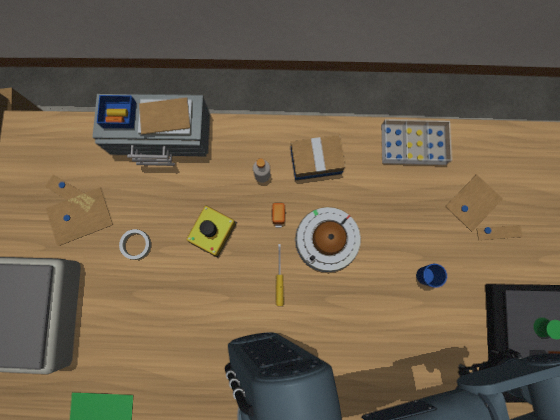

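View pics/side0.png

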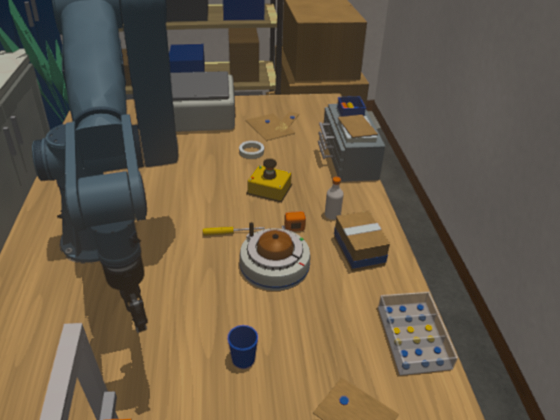

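The top view shows the chamber centred near (328,239), pin (312,259), pointer (347,220), green mark (316,213), and the button (208,229). The side view shows the same layout, with the pin at (251,229) and button at (270,165). Next I'll zoom in to measure.

```bash
python3 - <<'E'
from h import *
t=cv2.cvtColor(np.load("top0.npy"),cv2.COLOR_RGB2BGR); s=cv2.cvtColor(np.load("side0.npy"),cv2.COLOR_RGB2BGR)
a=cv2.resize(t[195:285,285:375],None,fx=4.4,fy=4.4,interpolation=2); b=cv2.resize(t[195:285,165:255],None,fx=4.4,fy=4.4,interpolation=2)
c=cv2.resize(s[150:290,220:400][:, :],None,fx=1,fy=1)
c1=cv2.resize(s[215:285,235:315],(400,200*7//4//2+25)) if 0 else None
cv2.imwrite("pics/crop0.png",np.hstack([a,b]))
hsv=cv2.cvtColor(t,cv2.COLOR_BGR2HSV)
def comps(m,n,lo=3):
    k,l,st,ce=cv2.connectedComponentsWithStats(m.astype(np.uint8))
    for i in range(1,k):
        if st[i,4]>=lo: print(n,st[i],ce[i].round(1))
H,S,V=cv2.split(hsv)
roi=np.zeros(H.shape,bool);roi[190:290,285:375]=1
comps(roi&(H>40)&(H<85)&(S>80),"green")
comps(roi&((H<6)|(H>174))&(S>130),"red")
comps(roi&(V<50),"black")
comps(roi&(H>95)&(H<125)&(S>60),"blue")
comps(roi&(H<15)&(S>140),"amber",50)
roi2=np.zeros(H.shape,bool);roi2[190:270,165:255]=1
comps(roi2&(V<60),"blk button"); comps(roi2&(H>22)&(H<36)&(S>150),"yellow",50)
m=(roi&(S<60)&(V>90)).astype(np.uint8)
cs,_=cv2.findContours(m,0,1); cc=max(cs,key=cv2.contourArea); print("white",cv2.minEnclosingCircle(cc),cv2.fitEllipse(cv2.convexHull(cc)))
for u in[(312,259),(347,220),(316,213),(328,239),(208,229)]:
    print(u,onz("top",u,.075).round(3))
E
```

```text
green [313 210   5   6  19] [315.3 212.2]
red [347 216   3   3   5] [347.8 216.8]
black [342 219   4   5   5] [343.6 221. ]
black [330 235   3   4   8] [331.1 236.2]
black [310 257   4   3   8] [311.6 258. ]
amber [313 222  33  33 714] [329.5 237.6]
blk button [200 221  17  16 205] [208.  228.5]
blk button [214 222  22  35  78] [225.8 239.5]
yellow [ 187  206   48   50 1012] [210.6 230.3]
white ((327.6175842285156, 238.95249938964844), 32.63448715209961) ((327.96270751953125, 238.4842071533203), (62.79486846923828, 65.10614013671875), 113.6064224243164)
(312, 259) [ 0.491 -0.111  0.075]
(347, 220) [ 0.616 -0.22   0.075]
(316, 213) [ 0.637 -0.122  0.075]
(328, 239) [ 0.554 -0.16   0.075]
(208, 229) [0.577 0.22  0.075]
```

View pics/crop0.png

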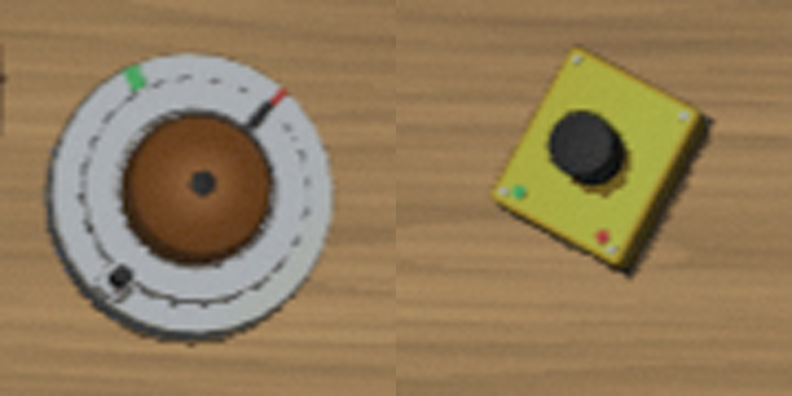

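```bash
python3 - <<'E'
from h import *
def T(x,y,z,ox=285): return onz("top",((x+.5)/4.4+ox-.5,(y+.5)/4.4+195-.5),z)
c1=T(202,183,.118);c2=T(191,193,.058);pin=T(121,277,.121);g=T(136,78,.059);r=T(280,95,.059);pt=T(270,104,.076)
b=T(587-396,147,.120,165)
c=(c1+c2)/2
print("c",c1,c2);print("pin",pin,"btn",b)
for n,p in(("pin",pin),("g",g),("r",r),("pt",pt)):
    d=p-c; print(n,p.round(4),np.hypot(*d[:2]),np.arctan2(d[1],d[0]))
# side triangulation: stud, button from side need pixels
for n,P in(("pin",pin),("btn",b),("stud",c1)): print(n,proj("side",P).round(1))
s=cv2.cvtColor(np.load("side0.npy"),cv2.COLOR_RGB2HSV)
V=s[...,2]
for n,(x0,x1,y0,y1) in dict(pin=(245,258,215,245),stud=(268,284,225,245),btn=(258,282,152,188)).items():
    m=(V[y0:y1,x0:x1]<60).astype(np.uint8);k,l,st,ce=cv2.connectedComponentsWithStats(m)
    print(n,[(st[i]+[x0,y0,0,0,0],(ce[i]+[x0,y0]).round(1)) for i in range(1,k) if st[i,4]>3])
print(get_obs()["eef_pos"],get_obs()["eef_rot"],get_obs()["time_s"])
E
```

```text
c [ 0.55881278 -0.16263061  0.118     ] [ 0.55791548 -0.16261065  0.058     ]
pin [ 0.49240892 -0.1069357   0.121     ] btn [0.57480922 0.21226671 0.12      ]
pin [ 0.4924 -0.1069  0.121 ] 0.08631860814530724 2.4404263882233344
g [ 0.6414 -0.1219  0.059 ] 0.09249766692584072 0.4555460816166206
r [ 0.6313 -0.2273  0.059 ] 0.09745666123301537 -0.7255049964951339
pt [ 0.6218 -0.2171  0.076 ] 0.0835918170864951 -0.7090945518027832
pin [249.6 222.9]
btn [268.2 162.1]
stud [274.  235.2]
pin [(array([250, 223,   3,  13,  37]), array([251. , 229.3]))]
stud [(array([273, 235,   5,   3,  13]), array([275. , 236.2]))]
btn [(array([264, 160,  12,   8,  76]), array([269.4, 163.4])), (array([264, 171,  11,   8,  48]), array([268.7, 175.4]))]
[ 0.22691295 -0.52785679  0.24947422] [-7.55092683e-04  9.79485834e-01  2.01511614e-01  7.13902114e-06] 0.1
```

```bash
cat >> h.py <<'E'
from scipy.spatial.transform import Rotation as Ro
C=np.array([.5584,-.1626])
def row(p,ydir=None,op=.3,pr=True):
    "row to reach world pos p, tool pointing down with jaw axis (tool y) at angle ydir"
    o=get_obs(); w,x,y,z=o["eef_rot"]; R=Ro.from_quat([x,y,z,w]); M=R.as_matrix()
    if ydir is None: ydir=np.arctan2(M[1,1],M[0,1])
    Yd=np.array([np.cos(ydir),np.sin(ydir),0]);Z=np.array([0,0,-1.]);T=np.column_stack([np.cross(Yd,Z),Yd,Z])
    r=np.r_[M.T@(np.array(p)-o["eef_pos"])*100,Ro.from_matrix(M.T@T).as_rotvec(),op]
    if pr: print([round(float(v),2 if i<3 else 3) for i,v in enumerate(r)])
    return r
E
python3 - <<'E'
from h import *
row([.4924,-.1069,.25],2.44+np.pi/2-2*np.pi)
E
```

```text
[41.01, -28.2, 0.0, -0.001, 0.001, 1.107, 0.3]
```

Request:
apply_moves:
  moves:
    - [[41.0,-28.2,0,0,0,1.107,0.3],[41.0,-28.2,0,0,0,1.107,0.3],[41.0,-28.2,0,0,0,1.107,0.3],[41.0,-28.2,0,0,0,1.107,0.3],[41.0,-28.2,0,0,0,1.107,0.3],[41.0,-28.2,0,0,0,1.107,0.3],[41.0,-28.2,0,0,0,1.107,0.3],[41.0,-28.2,0,0,0,1.107,0.3]]

```text
time_s: 0.9
eef_pos: [0.4266, -0.2123, 0.2502]
eef_rot: [0.0, 0.94, -0.342, -0.0]
wrist_force: [0.7, -0.1, 0.9]
opening: 0.297
```

```bash
python3 - <<'E'
from h import *
row([.4924,-.1069,.25],2.44+np.pi/2-2*np.pi)
E
```

```text
[-1.73, -12.3, 0.01, 0.0, 0.0, 0.004, 0.3]
```

Request:
apply_moves:
  moves:
    - [[-1.7,-12.3,0,0,0,0.004,0.3],[-1.7,-12.3,0,0,0,0.004,0.3],[-1.7,-12.3,0,0,0,0.004,0.3],[-1.7,-12.3,0,0,0,0.004,0.3],[-1.7,-12.3,0,0,0,0.004,0.3],[-1.7,-12.3,0,0,0,0.004,0.3]]

```text
time_s: 1.5
eef_pos: [0.4911, -0.1091, 0.25]
eef_rot: [0.0, 0.94, -0.341, -0.0]
wrist_force: [0.3, 0.4, 0.1]
opening: 0.297
```

```bash
python3 - <<'E'
from h import *
row([.4924,-.1069,.105],2.44+np.pi/2-2*np.pi)
save(camera("wrist"),"w1.png")
for P in([.4924,-.1069,.121],[*C,.118],[.6414,-.1219,.058]): print(proj("wrist",P).round(1))
E
```

```text
[-0.03, -0.26, 14.5, 0.001, 0.0, 0.005, 0.3]
[280.9 211.2]
[281.1 107.4]
[194.8  71.7]
```

View pics/w1.png

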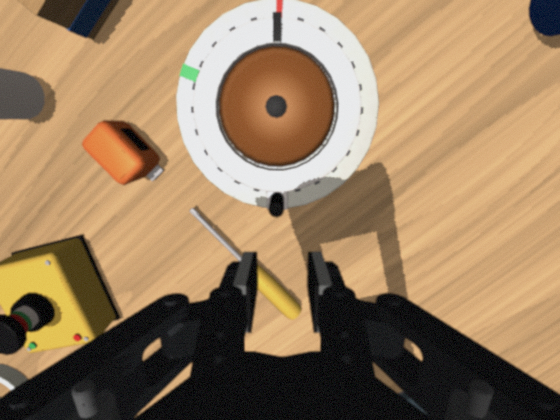

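The wrist view shows the stud at (276.5,106), pin (277,204), pointer bar (277,27) with the red mark beyond it, and green mark (189,73). Everything sits about 4 px left of my prediction, so I'll refine.

```bash
python3 - <<'E'
from h import *
im=cv2.cvtColor(camera("wrist"),cv2.COLOR_RGB2HSV);H,S,V=cv2.split(im)
def comp(m,x0,x1,y0,y1):
    k,l,st,ce=cv2.connectedComponentsWithStats(m[y0:y1,x0:x1].astype(np.uint8)); i=1+np.argmax(st[1:,4]); print(st[i]+[x0,y0,0,0,0]); return ce[i]+[x0,y0]
m={}
m["pin"]=comp(V<60,262,292,185,222); m["stud"]=comp(V<60,260,292,90,120); m["g"]=comp((H>40)&(H<85)&(S>80),170,210,55,90)
m["bar"]=comp(V<70,268,286,5,45); m["red"]=comp(((H<6)|(H>174))&(S>120),268,290,0,20)
w=comp((S<60)&(V>85),170,385,0,215); 
z=dict(pin=.0975,stud=.118,g=.058,bar=.076,red=.058)
W={k:onz("wrist",m[k],z[k]) for k in m}
c=W["stud"][:2]
for k in m:
    d=W[k][:2]-c; print(k,m[k].round(1),W[k].round(4),np.hypot(*d).round(4),np.arctan2(d[1],d[0]).round(4))
print(proj("wrist",[.4924,-.1069,.121]),proj("wrist",[.4924,-.1069,.074]))
E
```

```text
[269 193  14  23 257]
[274  97  11  19  73]
[179  64  20  18 201]
[274  14   6  26 150]
[277   0   5  13  58]
[  176     0   203   210 21606]
pin [276.  204.5] [ 0.4954 -0.1034  0.0975] 0.0867 2.3955
stud [280.2 107.1] [ 0.5591 -0.1622  0.118 ] 0.0 0.0
g [188.4  72.5] [ 0.6452 -0.1167  0.058 ] 0.0974 0.4866
bar [276.4  26.1] [ 0.6167 -0.2059  0.076 ] 0.0723 -0.6487
red [278.8   5.6] [ 0.6331 -0.2223  0.058 ] 0.0953 -0.6811
[280.82910347 211.27287153] [281.01416708 198.73810714]
```

```bash
python3 - <<'E'
from h import *
c=onz("wrist",(276.5,106),.118);print(c)
for n,u,z in(("pin",(276,204.5),.0975),("g",(188.4,72.5),.058),("bar",(276.4,26.1),.076)):
    d=onz("wrist",u,z)-c;print(n,np.hypot(*d[:2]),np.arctan2(d[1],d[0]))
row([.494,-.1052,.105],2.43+np.pi/2-2*np.pi)
E
```

```text
[ 0.56166325 -0.1605116   0.118     ]
pin 0.08751912225653427 2.4295921596392356
g 0.09428568277506164 0.4828837513212779
bar 0.07137563436725317 -0.6898709962947969
[-0.04, -0.51, 14.52, 0.0, 0.0, 0.014, 0.3]
```

Request:
apply_moves:
  moves:
    - [[0,-0.5,5,0,0,0.014,0.3],[0,-0.5,9,0,0,0.014,0.3],[0,-0.5,12,0,0,0.014,0.3],[0,-0.5,14.4,0,0,0.014,0.3],[0,-0.5,14.4,0,0,0.014,0.3]]

```text
time_s: 2.1
eef_pos: [0.4918, -0.1043, 0.103]
eef_rot: [-0.0, 0.937, -0.349, -0.004]
wrist_force: [-1.1, -0.5, -0.2]
opening: 0.3
```

```bash
python3 - <<'E'
from h import *
o=get_obs();print(o["eef_pos"],o["wrist_force"],o["opening"])
save(camera("wrist"),"w2.png")
c=np.array([.5600,-.1612])
for a in np.linspace(2.43,2.43+1.12,9)[1:]:
    row([c[0]+.0865*np.cos(a),c[1]+.0865*np.sin(a),.105],a+np.pi/2-2*np.pi)
E
```

```text
[ 0.49182616 -0.10429226  0.10300148] [-1.13666577 -0.53412634 -0.16520586] 0.3002160545866964
[0.16, 1.12, 0.01, 0.001, 0.004, -0.14, 0.3]
[0.42, 2.31, 0.01, 0.001, 0.004, -0.28, 0.3]
[0.83, 3.44, 0.01, 0.0, 0.004, -0.42, 0.3]
[1.4, 4.51, 0.01, 0.0, 0.004, -0.56, 0.3]
[2.11, 5.49, 0.01, -0.0, 0.004, -0.7, 0.3]
[2.96, 6.36, 0.01, -0.001, 0.004, -0.84, 0.3]
[3.91, 7.1, 0.01, -0.001, 0.004, -0.98, 0.3]
[4.96, 7.7, 0.0, -0.001, 0.004, -1.12, 0.3]
```

View pics/w2.png

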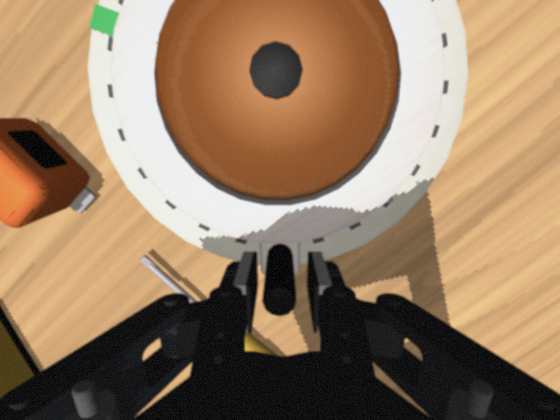

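The pin stands centred between the open fingers (280,280), clear of the lug. Next I'll sweep the arc.

Request:
apply_moves:
  moves:
    - [[0.16,1.12,0,0,0,-0.14,0.3],[0.42,2.3,0,0,0,-0.28,0.3],[0.83,3.44,0,0,0,-0.42,0.3],[1.4,4.5,0,0,0,-0.56,0.3],[2.1,5.5,0,0,0,-0.7,0.3],[2.96,6.36,0,0,0,-0.84,0.3],[3.9,7.1,0,0,0,-0.98,0.3],[3.9,7.1,0,0,0,-0.98,0.3]]

```text
time_s: 2.95
eef_pos: [0.4793, -0.1861, 0.1086]
eef_rot: [0.001, 0.991, 0.134, 0.001]
wrist_force: [-0.5, 0.5, 0.4]
opening: 0.301
```

```bash
python3 - <<'E'
from h import *
c=np.array([.5600,-.1612])
o=get_obs();d=o["eef_pos"][:2]-c;print(o["wrist_force"],np.hypot(*d),np.arctan2(d[1],d[0])+2*np.pi)
t=camera("top");w=camera("wrist")
a=cv2.resize(t[195:285,285:375],(420,420),interpolation=2)
save(np.hstack([a,cv2.resize(w,(380,285))] if 0 else [a,cv2.copyMakeBorder(cv2.resize(w,(380,285)),0,135,0,0,0)]),"m1.png")
E
```

```text
[-0.50044157  0.47453859  0.43762713] 0.08446264861675266 3.440345246064571
```

View pics/m1.png

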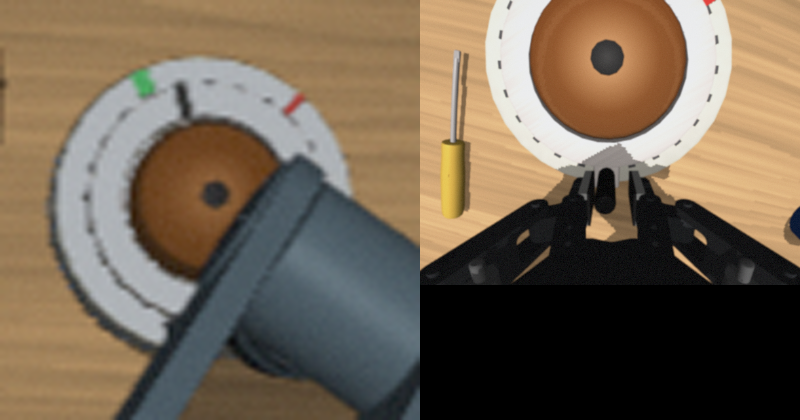

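The ring has turned. In the top crop the pointer tip is at (181,86), just short of the green mark at (144,83).

```bash
python3 - <<'E'
from h import *
s=420/90
def T(x,y,z): return onz("top",((x+.5)/s+285-.5,(y+.5)/s+195-.5),z)[:2]
c0=T(215,193,.118);print(c0)
for c in(c0,C):
    for n,u,z in(("tip",(181,87),.076),("barmid",(185,101),.076),("g",(144,83),.059)):
        d=T(*u,z)-c;print(n,np.hypot(*d),np.arctan2(d[1],d[0]))
c=np.array([.5600,-.1612])
o=get_obs();d=o["eef_pos"][:2]-c;a0=np.arctan2(d[1],d[0])+2*np.pi
print(a0,o["eef_pos"],np.hypot(*d))
for da in (.07,.14,.2,.23,.26): row([*(c+.0855*np.array([np.cos(a0+da),np.sin(a0+da)])),.105],a0+da+np.pi/2-2*np.pi)
E
```

```text
[ 0.55955979 -0.16310329]
tip 0.07868658153031691 0.22765527639266894
barmid 0.06871811365373823 0.21990095073313673
g 0.09157003552821037 0.468693614622814
tip 0.07970640574077986 0.2182197732111657
barmid 0.06974416101554647 0.20923095445562462
g 0.09238253019664508 0.4581620595898306
3.4210626455232007 [ 0.47869295 -0.18453354  0.10778131] 0.08458894761732753
[-0.06, 0.6, 0.28, 0.002, -0.001, -0.084, 0.3]
[0.01, 1.19, 0.28, 0.002, -0.001, -0.154, 0.3]
[0.1, 1.7, 0.28, 0.002, -0.001, -0.214, 0.3]
[0.16, 1.95, 0.28, 0.002, -0.001, -0.244, 0.3]
[0.23, 2.19, 0.28, 0.002, -0.001, -0.274, 0.3]
```

Request:
apply_moves:
  moves:
    - [[-0.06,0.6,0.2,0,0,-0.08,0.3],[0.0,1.1,0.2,0,0,-0.14,0.3],[0.07,1.5,0.2,0,0,-0.19,0.3],[0.1,1.7,0.2,0,0,-0.21,0.3],[0.1,1.7,0.2,0,0,-0.21,0.3]]

```text
time_s: 3.55
eef_pos: [0.4837, -0.1997, 0.1047]
eef_rot: [0.0, 0.972, 0.237, 0.0]
wrist_force: [0.4, -0.7, 0.5]
opening: 0.298
```

```bash
cat > ang.py <<'E'
from h import *
t=camera("top");b=cv2.cvtColor(t,cv2.COLOR_RGB2HSV);H,S,V=cv2.split(b)
R=np.zeros(H.shape,bool);R[195:240,295:360]=1
g=np.argwhere(R&(H>40)&(H<85)&(S>80));gp=g.mean(0)[::-1]
P=onz("top",gp,.059)[:2]-C;ga=np.arctan2(P[1],P[0])
# darkness-weighted angle of pointer bar in ring radii 60-78 mm
L=cv2.cvtColor(t,cv2.COLOR_RGB2GRAY).astype(np.float32);aa=np.arange(-.8,.8,.01);best=[]
prof=np.array([np.mean([cv2.remap(L,*[np.float32([[v]]) for v in proj("top",[C[0]+r*np.cos(a),C[1]+r*np.sin(a),.076])],1)[0,0] for r in(.062,.067,.072,.077)]) for a in aa])
d=np.clip(np.median(prof)-prof-25,0,None);i=np.argmax(d);sl=slice(max(i-10,0),i+11)
pa=(d[sl]*aa[sl]).sum()/d[sl].sum()
print("green",ga,"pointer",pa,"remaining",ga-pa,"green px",gp)
E
python3 - <<'E'
from ang import *
save(cv2.resize(t[195:285,285:375],(540,540),interpolation=2),"m2.png")
c=np.array([.5600,-.1612])
o=get_obs();q=o["eef_pos"][:2]-c;a0=np.arctan2(q[1],q[0])+2*np.pi
print(a0,o["eef_pos"],o["wrist_force"])
for da in (.03,.06,.09): row([*(c+.0855*np.array([np.cos(a0+da),np.sin(a0+da)])),o["eef_pos"][2]],a0+da+np.pi/2-2*np.pi)
E
```

```text
green 0.4608794298892873 pointer 0.3850865092286246 remaining 0.07579292066066273 green px [315.26315789 212.15789474]
3.609108795011071 [ 0.48374026 -0.19969935  0.1046664 ] [-0.45517927 -0.94662404  0.64897777]
[-0.01, 0.26, 0.0, 0.001, -0.0, -0.02, 0.3]
[0.0, 0.51, 0.0, 0.001, -0.0, -0.05, 0.3]
[0.02, 0.77, 0.0, 0.001, -0.0, -0.08, 0.3]
```

View pics/m2.png

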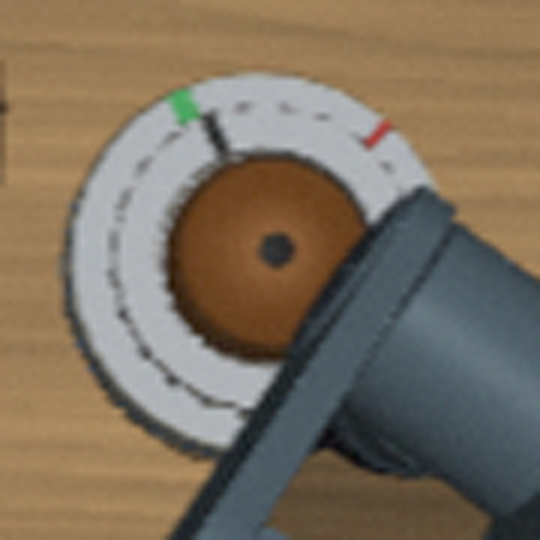

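The pointer tip is at (210,118) and the green mark at (183,105), leaving about 0.076 rad, or 6.5 mm at the pin.

Request:
apply_moves:
  moves:
    - [[0,0.25,0,0,0,-0.02,0.3],[0,0.45,0,0,0,-0.05,0.3],[0,0.6,0,0,0,-0.06,0.3],[0,0.65,0,0,0,-0.07,0.3],[0,0.65,0,0,0,-0.07,0.3]]

```text
time_s: 4.1
eef_pos: [0.4867, -0.2057, 0.1043]
eef_rot: [0.0, 0.962, 0.271, 0.0]
wrist_force: [1.4, -0.3, -0.5]
opening: 0.3
```

```bash
python3 - <<'E'
from ang import *
o=get_obs();print(o["eef_pos"],o["wrist_force"])
save(cv2.resize(t[195:285,285:375],(540,540),interpolation=2),"m3.png")
E
```

```text
green 0.46190908550349236 pointer 0.465515623995381 remaining -0.0036065384918886334 green px [315.3 212.3]
[ 0.48664717 -0.20573108  0.10433231] [0.58107445 0.93321223 0.29251168]
```

View pics/m3.png

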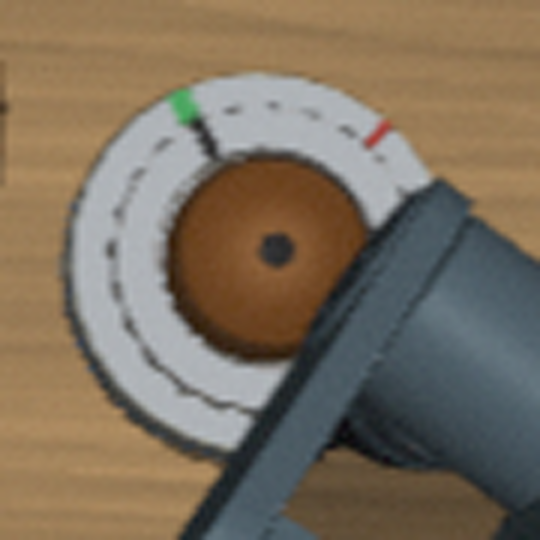

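The pointer tip (194,120) now lines up with the green mark (183,105), with the measured residual about 0. I'll back the pad off the pin and lift.

Request:
apply_moves:
  moves:
    - [[0,0.35,0,0,0,-0.07,0.3],[0,0.3,0,0,0,-0.07,0.3],[0,0.3,-4,0,0,-0.07,0.3],[0,0.3,-8,0,0,-0.07,0.3],[0,0.3,-12,0,0,-0.07,0.3],[0,0.3,-15,0,0,-0.07,0.3],[0,0.3,-15,0,0,-0.07,0]]

```text
time_s: 4.85
eef_pos: [0.4904, -0.2099, 0.2599]
eef_rot: [0.004, 0.953, 0.304, 0.003]
wrist_force: [0.9, -1.0, -0.4]
opening: 0.148
```

```bash
python3 - <<'E'
from ang import *
row([.52,.2123,.26],-np.pi/2,0)
E
```

```text
green 0.46190908550349236 pointer 0.5017289815114043 remaining -0.03981989600791197 green px [315.3 212.3]
[26.93, -32.56, -0.44, 0.005, -0.003, 0.618, 0.0]
```

That back-off sign was wrong. Rows start from the current pose, so I pushed about 0.04 rad too far. I'll put the fingers back round the pin and return it with the other pad.

```bash
python3 - <<'E'
from h import *
c=np.array([.5600,-.1612])
P=lambda a,z:row([*(c+.0865*np.array([np.cos(a),np.sin(a)])),z],a+np.pi/2-2*np.pi)
print(get_obs()["eef_pos"]);P(3.655,.25);P(3.655,.105)
E
```

```text
[ 0.48929796 -0.20909517  0.25699592]
[-0.07, -0.71, 0.7, 0.005, -0.002, 0.105, 0.3]
[-0.09, -0.79, 15.2, 0.005, -0.002, 0.105, 0.3]
```

Request:
apply_moves:
  moves:
    - [[-0.1,-0.7,0,0,0,0.1,0.3],[-0.1,-0.7,0,0,0,0.1,0.3],[-0.1,-0.7,3,0,0,0.1,0.3],[-0.1,-0.8,7,0,0,0.1,0.3],[-0.1,-0.8,11,0,0,0.1,0.3],[-0.1,-0.8,15,0,0,0.1,0.3],[-0.1,-0.8,15,0,0,0.1,0.3]]

```text
time_s: 5.6
eef_pos: [0.4784, -0.1995, 0.0979]
eef_rot: [-0.005, 0.966, 0.258, -0.004]
wrist_force: [-1.5, 0.5, -0.5]
opening: 0.302
```

```bash
python3 - <<'E'
from ang import *
c=np.array([.5600,-.1612])
P=lambda a,z:row([*(c+.0865*np.array([np.cos(a),np.sin(a)])),z],a+np.pi/2-2*np.pi)
o=get_obs();print(o["eef_pos"],o["opening"],o["wrist_force"])
for a in(3.61,3.59,3.57,3.55):P(a,o["eef_pos"][2])
E
```

```text
green 0.46190908550349236 pointer 0.47603314314917317 remaining -0.01412405764568081 green px [315.3 212.3]
[ 0.48029527 -0.20070398  0.10116574] 0.29927591107624374 [-0.89338421 -0.06846366  0.16520348]
[0.24, 0.09, -0.0, -0.007, 0.004, 0.053, 0.3]
[0.25, -0.09, -0.0, -0.007, 0.004, 0.073, 0.3]
[0.27, -0.26, 0.0, -0.007, 0.004, 0.093, 0.3]
[0.28, -0.43, 0.0, -0.007, 0.004, 0.113, 0.3]
```

Request:
apply_moves:
  moves:
    - [[0.1,-0.15,0,0,0,0.05,0.3],[0.2,-0.25,0,0,0,0.08,0.3],[0.2,-0.25,0,0,0,0.08,0.3]]

```text
time_s: 5.95
eef_pos: [0.4844, -0.1999, 0.1066]
eef_rot: [0.001, 0.976, 0.219, 0.001]
wrist_force: [-0.3, 0.3, -0.2]
opening: 0.3
```

```bash
python3 - <<'E'
from ang import *
o=get_obs();print(o["eef_pos"],o["opening"],o["wrist_force"])
E
```

```text
green 0.46190908550349236 pointer 0.4760143054491879 remaining -0.014105219945695524 green px [315.3 212.3]
[ 0.48431917 -0.19984754  0.10639629] 0.30065911581735605 [ 0.19610131 -0.50293093 -0.31592747]
```

Request:
apply_moves:
  moves:
    - [[0,-0.2,0,0,0,0.02,0.3],[0,-0.35,0,0,0,0.03,0.3],[0,-0.35,0,0,0,0.03,0.3]]

```text
time_s: 6.3
eef_pos: [0.4819, -0.196, 0.1048]
eef_rot: [0.0, 0.979, 0.204, 0.0]
wrist_force: [0.3, -1.9, 0.7]
opening: 0.303
```

```bash
python3 - <<'E'
from ang import *
o=get_obs();print(o["eef_pos"],o["opening"],o["wrist_force"])
E
```

```text
green 0.46190908550349236 pointer 0.46754177999254287 remaining -0.005632694489050516 green px [315.3 212.3]
[ 0.48187255 -0.19601785  0.10468381] 0.29727909861374535 [ 0.92623775 -0.29534337  0.78659184]
```

Residual is −0.006 rad. Contact is now on the other pad, so backing off means tool +y to the middle of the play, then up.

Request:
apply_moves:
  moves:
    - [[0,0.5,0,0,0,0,0.3],[0,0.5,0,0,0,0,0.3],[0,0.5,-3,0,0,0,0.3],[0,0.5,-7,0,0,0,0.3],[0,0.5,-11,0,0,0,0.3],[0,0.5,-15,0,0,0,0.3],[0,0.5,-15,0,0,0,0.1],[0,0.5,-15,0,0,0,0]]

```text
time_s: 7.15
eef_pos: [0.4841, -0.2009, 0.2552]
eef_rot: [0.001, 0.979, 0.204, 0.001]
wrist_force: [0.3, -0.2, 0.2]
opening: 0.001
```

```bash
python3 - <<'E'
from ang import *
row([.50,.2123,.26],-np.pi/2,0)
E
```

```text
green 0.4608794298892873 pointer 0.4674800276612148 remaining -0.006600597771927508 green px [315.26315789 212.15789474]
[17.97, -37.18, -0.61, -0.001, 0.001, 0.41, 0.0]
```

Request:
apply_moves:
  moves:
    - [[18,-37.2,-0.5,0,0,0.41,0],[18,-37.2,-0.5,0,0,0.41,0],[18,-37.2,-0.5,0,0,0.41,0],[18,-37.2,-0.5,0,0,0.41,0],[18,-37.2,-0.5,0,0,0.41,0],[18,-37.2,-0.5,0,0,0.41,0],[18,-37.2,-0.5,0,0,0.41,0],[18,-37.2,-0.5,0,0,0.41,0]]

```text
time_s: 8.0
eef_pos: [0.4982, 0.191, 0.2569]
eef_rot: [0.0, 1.0, -0.0, -0.002]
wrist_force: [0.4, -1.0, 0.1]
opening: -0.004
```

Request:
apply_moves:
  moves:
    - [[0,0,0,0,0,0,0],[0,0,0,0,0,0,0],[0,0,0,0,0,0,0]]

```text
time_s: 8.3
eef_pos: [0.499, 0.1883, 0.2576]
eef_rot: [0.0, 1.0, -0.0, -0.001]
wrist_force: [0.3, -0.3, -0.4]
opening: -0.003
```

```bash
python3 - <<'E'
from h import *
exec(open("ang.py").read().replace("from h import *",""))
o=get_obs();print(o["eef_pos"],o["eef_rot"],o["wrist_force"])
w=camera("wrist");s=camera("side")
x=cv2.resize(s[150:290,220:330],None,fx=3,fy=3,interpolation=2)
save(np.hstack([cv2.resize(w,(460,345)),cv2.resize(x[:345],(330,345))]),"b1.png")
print(proj("wrist",[.5748,.2123,.12]))
V=cv2.cvtColor(w,cv2.COLOR_RGB2HSV)[...,2]; u=proj("wrist",[.5748,.2123,.12]).astype(int)
m=np.zeros(V.shape,np.uint8);m[max(u[1]-70,0):u[1]+70,max(u[0]-70,0):u[0]+70]=1
k,l,st,ce=cv2.connectedComponentsWithStats(((V<60)&(m>0)).astype(np.uint8))
for i in range(1,k):
    if st[i,4]>100: print(st[i],ce[i])
E
```

```text
green 0.46190908550349236 pointer 0.46755719146321284 remaining -0.005648105959720484 green px [315.3 212.3]
[0.499259   0.18785314 0.25794106] [ 3.37328935e-04  9.99999129e-01 -7.88441837e-04 -1.00363708e-03] [-0.46025773 -0.48349582  0.92643661]
[253.66102871 122.44802567]
[ 217   88   56   56 1238] [241.26817447 121.87156704]
```

View pics/b1.png

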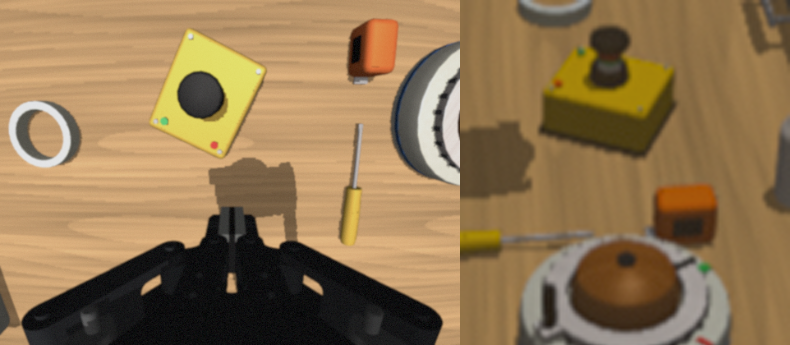

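The wrist picture has the button head at about (244,116) full-size. In the side crop the pointer sits at the green mark, and the button is up.

```bash
python3 - <<'E'
from h import *
p=onz("wrist",(244.5,115.8),.12);print(p, onz("side",(269.4,163.4),.117),onz("top",(208,228.5),.12))
b=(p+np.array([.5748,.2123,.12]))/2;print(b)
print(get_obs()["eef_pos"])
row([b[0],b[1],.16],-np.pi/2,0)
E
```

```text
[0.58022504 0.21982149 0.12      ] [0.57855907 0.20868901 0.117     ] [0.57333575 0.21226418 0.12      ]
[0.57751252 0.21606074 0.12      ]
[0.49965695 0.18767305 0.25859485]
[7.79, -2.86, 9.85, 0.0, 0.001, -0.002, 0.0]
```

Request:
apply_moves:
  moves:
    - [[4,-1.4,2,0,0,0,0],[7.7,-2.7,4,0,0,0,0],[7.7,-2.7,7,0,0,0,0],[7.7,-2.7,9.8,0,0,0,0],[7.7,-2.7,9.8,0,0,0,0],[7.7,-2.7,9.8,0,0,0,0],[7.7,-2.7,9.8,0,0,0,0]]

```text
time_s: 9.15
eef_pos: [0.5779, 0.2158, 0.1633]
eef_rot: [-0.0, 1.0, -0.0, 0.002]
wrist_force: [0.2, -0.7, 0.9]
opening: 0.002
```

```bash
python3 - <<'E'
from h import *
w=camera("wrist");save(w,"b2.png");print(get_obs()["eef_pos"],get_obs()["wrist_force"])
E
```

```text
[0.5779589  0.21597317 0.16356384] [0.69248205 0.31228408 0.28579281]
```

View pics/b2.png

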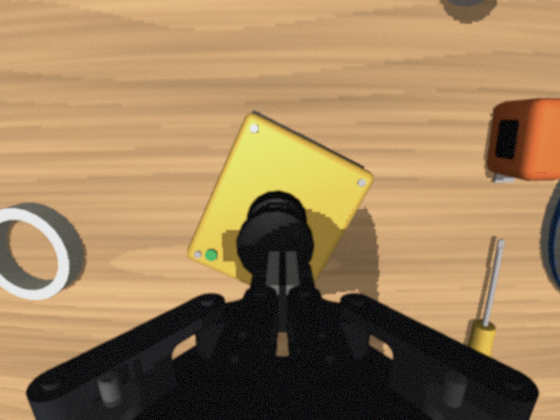

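The fingertips (284,250) are just above the head (276,243), about 4 mm off in y. I'll shift by that and descend to just above the head.

Request:
apply_moves:
  moves:
    - [[0.2,-0.4,0.8,0,0,0,0],[0.2,-0.4,1.5,0,0,0,0],[0.2,-0.4,2.0,0,0,0,0],[0.2,-0.4,2.2,0,0,0,0],[0.2,-0.4,2.2,0,0,0,0],[0.2,-0.4,2.2,0,0,0,0]]

```text
time_s: 9.8
eef_pos: [0.5785, 0.2202, 0.1392]
eef_rot: [0.0, 1.0, 0.0, -0.0]
wrist_force: [0.5, -0.2, -0.6]
opening: 0.003
```

Request:
apply_moves:
  moves:
    - [[0,0,0.2,0,0,0,0],[0,0,0.4,0,0,0,0],[0,0,0.5,0,0,0,0],[0,0,0.6,0,0,0,0],[0,0,0.6,0,0,0,0],[0,0,0.6,0,0,0,0]]

```text
time_s: 10.4
eef_pos: [0.5788, 0.2202, 0.1336]
eef_rot: [-0.0, 1.0, -0.0, 0.0]
wrist_force: [-2.7, -0.1, 6.4]
opening: -0.001
```

Force and height agree on about 5.5 mm pressed, so another 5.5 mm.

Request:
apply_moves:
  moves:
    - [[0,0,0.2,0,0,0,0],[0,0,0.35,0,0,0,0],[0,0,0.45,0,0,0,0],[0,0,0.55,0,0,0,0],[0,0,0.55,0,0,0,0],[0,0,0.55,0,0,0,0],[0,0,0.55,0,0,0,0]]

```text
time_s: 11.1
eef_pos: [0.5789, 0.2202, 0.1285]
eef_rot: [-0.0, 1.0, 0.0, 0.0]
wrist_force: [-3.8, -0.4, 8.1]
opening: 0.002
```

```bash
python3 - <<'E'
from ang import *
s=camera("side")
f=[]
for _ in range(4): camera("top");o=get_obs();f.append(o["wrist_force"][2])
print(np.round(f,2),o["eef_pos"],o["time_s"])
x=cv2.resize(s[140:210,230:310],None,fx=6,fy=6,interpolation=2)
save(np.hstack([x,cv2.resize(s[210:290,235:315],None,fx=3.9,fy=5.25)]),"b3.png")
E
```

```text
green 0.4608794298892873 pointer 0.46727781508842736 remaining -0.006398385199140044 green px [315.26315789 212.15789474]
[8.45 8.66 8.82 8.93] [0.57884946 0.22024357 0.12851578] 11.4
```

View pics/b3.png

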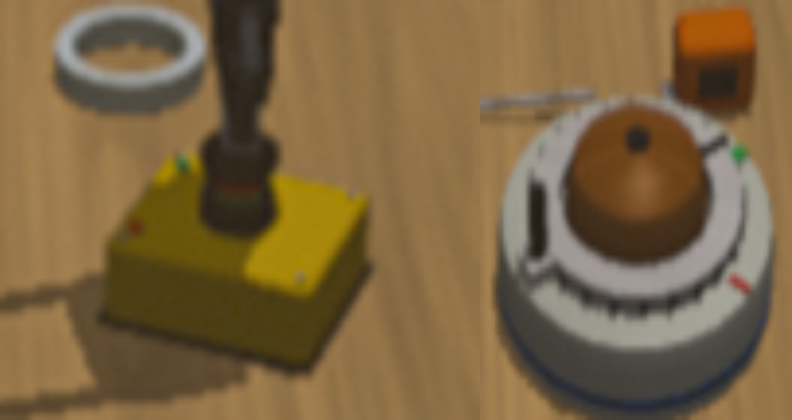

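The side crop shows the stem with red under the head and green right at the sleeve rim (238,195). The pointer is beside the green mark. Force and height both put the press near 10.5 mm, steady, so I'm handing in.

```bash
python3 -c "
from bench import *
hand_in()"
```

```text
the job is handed in; nothing more can be done
```

I turned the lock ring to the green mark, then pressed the palm button into the green band. I handed the job in at about 11.4 s with the arm still holding the button.

- **Ring:** the last top-camera check put the pointer about 0.006 rad past the middle of the green mark. It stayed there, within about 0.001 rad, after I let go of the pin.
- **Overshoot:** I gave one back-off move the wrong sign and pushed the ring about 0.04 rad past the mark. I brought it back with the other finger before touching the button.
- **Button:** it was pressed about 10.5 mm. The force (8.5–8.9 N) and the height (10.5 mm) agree, and the side view shows green at the sleeve's rim with red still above it. It never reached the 17 mm limit.
- **Camera disagreement:** the wrist camera placed things 3–5 mm off the top camera, and up to about 9 mm at the button. I averaged the two and centred the fingers by eye on the button. A sideways force of about 4 N remained while holding.
- **Other things on the bench:** I felt no unexpected contact, and nothing looked moved in the pictures I viewed. I did not check each item separately.

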